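# Stack a stepped blank on the vacuum chuck and set its valve half open

### The job

Shut the chuck's ball valve fully, and keep it shut while you lay the large wooden disc flat in the centre of the round chuck and then the small disc flat and centred on top of the large one. Then open the valve half way, so that its lever stands at 45 degrees to the pipe, and let go. Leave everything else on the bench where it is.

Things in the scene. Friction and masses are not known exactly. Their poses are not given: they have to be found in the camera images.
- chuck: Fixed plywood board 180 (its x) x 300 (its y) x 18 mm. At its -y end a round aluminium vacuum chuck, 110 mm diameter, with a 100 mm black rubber pad on top; at its +y end a brass ball valve in a steel pipe along the board's y, pipe centre 34 mm above the bench. Origin: centre of the board's underside, z up. Its place varies, its yaw is within 0.3 rad of the world's.
- chuck_seat (a point): Centre of the chuck's flat top (the rubber pad), 46 mm above the bench; 80 mm from the board's centre along the board's -y. Nothing stands above it.
- valve_axis (a point): Point on the valve's upright turning axis at mid-height of the lever, 73 mm above the bench; 90 mm from the board's centre along the board's +y. Under the lever a fixed index plate (54 mm diameter, top 58 mm above the bench) bears three dark marks: shut, half, open.
- lever_grip (a point): Middle of the lever's black rubber sleeve, 72 mm from the turning axis, 73 mm above the bench. The sleeve is 54 mm long, 16 mm wide, 14 mm high (66 to 80 mm above the bench), free on both sides; the pipe's top below it is 43 mm above the bench. The point's -x axis points outwards along the lever.
- valve (a joint): Valve angle, rad: 0 = shut, lever across the pipe, pointing along the board's -x (to the robot); 1.571 = fully open, lever along the pipe, pointing along the board's +y, away from the chuck; grows clockwise seen from above. Stops at both ends; friction (0.15 N m, about 2 N at the sleeve) keeps it where it is left. Starts between 1.0 and 1.5.
- disc_large: Loose disc of plain wood, 66 mm diameter, 18 mm thick, about 50 g, lying flat on the bench. Origin: centre of its underside.
- disc_large_center (a point): Centre of the large disc, 9 mm above its underside.
- disc_small: Loose disc of the same wood, 46 mm diameter, 14 mm thick, about 25 g, lying flat on the bench. Origin: centre of its underside. The two discs may lie in either order.
- disc_small_center (a point): Centre of the small disc, 7 mm above its underside.
- glue_jar: Bystander: white closed glue jar, 72 mm diameter, 130 mm high, standing beyond the work. Origin: centre of its underside.
- bottle: Bystander: pale closed bottle, 54 mm diameter, 140 mm high, standing at the left. Origin: centre of its underside.
- sanding_block: Bystander: cork sanding block 70 x 110 x 32 mm lying at the left, nearer the robot than the bottle. Origin: centre of its underside.
- clamp: Bystander: steel bar clamp with a wooden handle, about 245 x 95 mm, 26 mm high, lying at the right. Origin: on the underside, at the middle of its bar.
There are look-alikes about, which are no part of the job. Leave any black, green or pink look-alike of the disc_large alone.

How it is judged (in metres and radians):
On the way, in this order (a step that is already met when the one before it is completed fails the run):
1. the valve is fully shut (within 0.09 rad) (value of joint valve below 0.09 rad), for 0.2 s.
2. with the valve shut, the large disc lies flat and centred on the chuck, let go (value of joint valve below 0.09 rad and horizontal distance between disc_large_center and chuck_seat below 0.008 m and height (world z) of disc_large_center between 0.051 and 0.059 m and linear speed of disc_large below 0.02 m/s and contact force between the fingers and disc_large below 0.1 N), for 0.2 s.
3. with the valve still shut, the small disc lies flat and centred on the large disc, let go (all of step 2 and horizontal distance between disc_small_center and disc_large_center below 0.006 m and height (world z) of disc_small_center between 0.067 and 0.075 m and linear speed of disc_small below 0.02 m/s and contact force between the fingers and disc_small below 0.1 N), for 0.2 s.
4. the valve is half open with the stack in place (value of joint valve between 0.68 and 0.89 rad and velocity of joint valve between -0.05 and 0.05 rad/s and horizontal distance between disc_large_center and chuck_seat below 0.008 m and height (world z) of disc_large_center between 0.051 and 0.059 m and linear speed of each of disc_large, disc_small below 0.02 m/s and contact force between the fingers and disc_large below 0.1 N and horizontal distance between disc_small_center and disc_large_center below 0.006 m and height (world z) of disc_small_center between 0.067 and 0.075 m and contact force between the fingers and disc_small below 0.1 N), for 0.2 s.
At the end, for the whole second after the job is handed in: The valve stands at 0.785 rad within 0.105 rad (45 +- 6 degrees) and still; the large disc lies flat on the chuck, its centre within 8 mm of the chuck's centre; the small disc lies flat on it, its centre within 6 mm of the large disc's; both are at rest and released (all of step 4); the robot touches nothing.
It fails at once if the glue jar is moved by more than 20 mm (distance of glue_jar from where it was at the start of the episode above 0.02 m).
It fails at once if the bottle is moved by more than 20 mm (distance of bottle from where it was at the start of the episode above 0.02 m).
It fails at once if the sanding block is moved by more than 20 mm (distance of sanding_block from where it was at the start of the episode above 0.02 m).
It fails at once if the clamp is moved by more than 20 mm (distance of clamp from where it was at the start of the episode above 0.02 m).
It also fails if it takes over 72 s, if anything falls off the work surface, if the arm or the gripper's body presses on something with over 40 N, if the wrist force passes 120 N, or if a joint passes its speed limit or range.

### The arm

A 6-joint arm with a two-finger parallel gripper is mounted at the origin on the work surface. World frame = base frame: x ahead of the robot, y to its left, z up, the work surface at z = 0. Lengths are in mm, angles in rad, forces in N, time in s.
With the tool pointing down it reaches from about 400 to 925 mm from the base axis. Payload 12.5 kg.
Tool frame: the origin (TCP) lies midway between the tips of the shut fingers; the grasp point (between the pads) lies 19 mm behind it; z points along the fingers, y is the line along which they close (so a half turn about z gives the same grasp; the last joint's range is limited). The gripper opens to 95 mm and grips with 3 to 60 N. Pads are 20 mm wide; open, the fingers measure 119 mm over their backs; the gripper's body (75 mm by 180 mm) begins 59 mm behind the grasp point.
Start: joints at [1.15, 0.491, 1.559, -0, 1.092, -0.106], TCP at [193.5, 594.31, 214.661] pointing down, gripper open.
Joint ranges: [-3.1, 3.1], [-0.84, 2.19], [0.05, 2.79], [-1.13, 4.28], [0.06, 2.93], [-2.69, 2.69]. Speed limits (rad/s): [2.22, 2.22, 2.79, 3.14, 3.14, 3.14].

### API

Orientations are given as [roll, pitch, yaw] about the fixed x, y, z axes, in that order (R = Rz(yaw) Ry(pitch) Rx(roll)).
In Python, from cell import env gives the robot as it stands.
- The arm moves only by the shell command python3 -m inch 'ROWS'. ROWS is JSON, a list of rows, each a list of 7 numbers: the turn, a rotation vector about the tool's x, y, z in rad, then the shift along the tool's x, y, z in cm, then the closure, from -1 (fully open) to 1 (shut). A call has 1 to 20 rows; each row shifts and turns the commanded pose from where the row before left it, along the tool's axes as they then stand; what a row does not reach is not made up. A row lasts 1/8 s, in which the tool goes at most 62.5 mm and 10.7 degrees, less where a joint would pass 70% of its speed; a pose out of reach is approached as far as the arm can. A call with a gripper value outside its range is refused whole. The fingers move at their own pace and stop on an object; the grip force is fixed at half the most. Time passes only in rows, so rows that do not move let the fingers close. It gives the time, the measured TCP pose, the force, the opening and the grip force at its end, in the units of the state.
- env.state(): the state, without advancing time (a new reading comes with each control period).
- env.read_camera(name): name is "scene" or "top" or "wrist"; returns a dict with "img" (420x560x3 uint8, red, green, blue), "depth" (420x560 float32, mm along the optical axis (not along the pixel's ray), 0 where there is no reading), "fx", "fy", "cx", "cy" (pixels), "position" and "orientation" of the camera in the world. Camera axes: x right, y down, z forward; pixel columns grow to the right and rows downward; lengths in mm; the calibration is good to about 2 mm. A picture is of the moment at which its call begins.
- env.job_done(): hands the job in; it is judged then, once.
Trained networks look in a picture, given as the dict that the camera call returned (one of the last four; its "shot" number tells which), for a name from the list of things; names that differ only in an ending like _2 or _b are one class to them, and where a whole thing is asked for, a point or a joint stands for the part that bears it (a point fixed in the world has none). Each returns a list of dicts, best first, with "score" (0 to 1); they miss things now and then, are a little off and sometimes report something else, mostly with a low value. They report only what shows in the picture. A call takes as long as a camera call. They do not tell look-alikes from the thing itself.
- env.find_in(picture, target): "centre" ([x, y, z] in mm, in the coordinates of the camera as it stood for that picture, good to about 4 mm: the middle of the surface that is visible of it).
- env.trace(picture, target): "mask" (420x560 bool, what is visible of it).
The state is a dict: "t": time; "joints": joint angles; "qvel": joint speeds; "tau": joint torques, N m; "eef_pos": TCP position; "tcp_rot": TCP orientation; "ft_force": force on the tool from outside, world axes, zero at the start; "moment": the same for the moment, N m; "opening": opening from 0.0 (shut) to 1.0 (fully open); "grip_force": force on a finger pad.
Only numpy, scipy, OpenCV 4.12 (cv2) and the standard library are available. Lean on these libraries where they do the work, as an engineer would, in place of code of your own. Each camera call takes 0.05 s, during which the arm holds its last target. There are 200 camera calls.

## Working session

There is one attempt and no reset: what is moved stays moved. The work goes in short steps, Python scripts to look and compute and a shell command to move; the robot and the scene stay as the last step left them, time stands still between calls to the robot, and variables do not carry over. Pictures are saved under pics/ and viewed, at most 10 in all, crops included, and the job is handed in when it is done.

```bash
ls; mkdir -p pics; cat > h.py <<'E'
import numpy as np, cv2, os
from scipy.spatial.transform import Rotation as R
from cell import env
def rot(c):
    o=np.array(c["orientation"],float)
    return o if o.shape==(3,3) else R.from_euler('xyz',o).as_matrix()
def w(c,p): return rot(c)@np.array(p,float)+np.array(c["position"])
def cloud(c):
    d=c["depth"]; v,u=np.indices(d.shape)
    P=np.stack([(u-c["cx"])/c["fx"]*d,(v-c["cy"])/c["fy"]*d,d],-1)
    return P@rot(c).T+np.array(c["position"])
def px(c,p):
    q=rot(c).T@(np.array(p,float)-np.array(c["position"])); return c["fx"]*q[0]/q[2]+c["cx"],c["fy"]*q[1]/q[2]+c["cy"]
def ray(c,u,v,z):
    d=rot(c)@np.array([(u-c["cx"])/c["fx"],(v-c["cy"])/c["fy"],1]); p=np.array(c["position"]); return p+d*(z-p[2])/d[2]
def save(c,n,s=1,box=None):
    im=c["img"][...,::-1]
    if box: x0,y0,x1,y1=box; im=im[y0:y1,x0:x1]
    cv2.imwrite("pics/"+n,cv2.resize(np.ascontiguousarray(im),None,fx=s,fy=s,interpolation=cv2.INTER_CUBIC))
E
python3 - <<'E'
from h import *
np.set_printoptions(precision=1,suppress=True)
print(env.state())
for n in("top","scene"):
    c=env.read_camera(n); save(c,n+"0.png",1.4); print(n,c["position"],c["orientation"],c["fx"])
    for t in("chuck","lever_grip","disc_large","disc_small","glue_jar","bottle","sanding_block","clamp","chuck_seat","valve_axis"):
        try:
            for r in env.find_in(c,t)[:5]: print(t,round(r["score"],2),w(c,r["centre"]),np.array(px(c,w(c,r["centre"]))))
        except Exception as e: print(t,e)
E
```

```text
pics
{'t': 0.0, 'joints': array([ 1.2,  0.5,  1.6,  0. ,  1.1, -0.1]), 'qvel': array([-0., -0., -0.,  0., -0.,  0.]), 'tau': array([  0. , -61.3, -25.8,   0.1,   0. ,  -0. ]), 'eef_pos': array([193.4, 594.1, 214.1]), 'tcp_rot': array([-3.1, -0. ,  2.8]), 'ft_force': array([-0.5, -0.9, -0.7]), 'moment': array([-0.,  0., -0.]), 'grip_force': 0.0, 'opening': 0.997699035386574}
top [ 445.1   -8.2 1350.6] [-3.1  0.  -1.6] 384.546499606206
chuck 0.89 [583.5  86.2  17.3] [250.6 197. ]
lever_grip 0.49 [548.1 214.2  76.5] [211.  206.7]
disc_large 0.8 [ 469.9 -154.9   17.5] [320.8 227.9]
disc_large 0.72 [ 319.  -270.7   21.4] [356.3 271.3]
disc_large 0.64 [ 388.2 -398.6   14.2] [392.2 250. ]
disc_large 0.63 [ 430.8 -280.4   18.4] [357.7 238.4]
glue_jar 0.92 [ 768.  -102.9  130.2] [305.5 135.1]
bottle 0.55 [551.1 480.8  88.7] [129.7 207.5]
sanding_block 0.9 [410.1 439.7  34.9] [147.6 249.6]
clamp 0.58 [ 572.1 -466.8   17.5] [409.7 196.3]
chuck_seat 0.85 [585.6  88.   20.3] [250.  196.3]
valve_axis 0.56 [583.7  85.8  15.7] [250.7 197. ]
scene [1217.  -110.8 1009.3] [-2.5  0.   1.4] 449.66053501794187
chuck 0.77 [606.5  84.8  20.8] [309.6 224.5]
lever_grip 0.74 [553.  212.2  76.5] [353.2 187.6]
disc_large 0.92 [ 327.5 -273.1   21.9] [165.5 165.6]
disc_large 0.75 [ 398.9 -394.8   17.6] [122.6 192.9]
disc_large 0.66 [ 473.  -159.4   17.6] [210.8 200.1]
disc_large 0.59 [ 440.1 -285.5   18.8] [163.3 197.9]
disc_small 0.48 [ 630.1 -257.7   13.1] [178.9 257.3]
glue_jar 0.95 [ 810.5 -110.6  115.7] [245.2 294.8]
bottle 0.73 [570.8 479.4  78.1] [451.9 176.1]
sanding_block 0.88 [431.6 435.9  35. ] [413.3 151.3]
clamp 0.9 [ 592.6 -463.4   12.2] [ 95.3 259.3]
clamp 0.55 [ 441.7 -283.9   17.7] [164.1 198.6]
chuck_seat 0.63 [607.7  77.4  17.3] [306.9 226. ]
valve_axis 0.79 [608.5  80.8  18.5] [308.3 225.8]
```

View pics/top0.png

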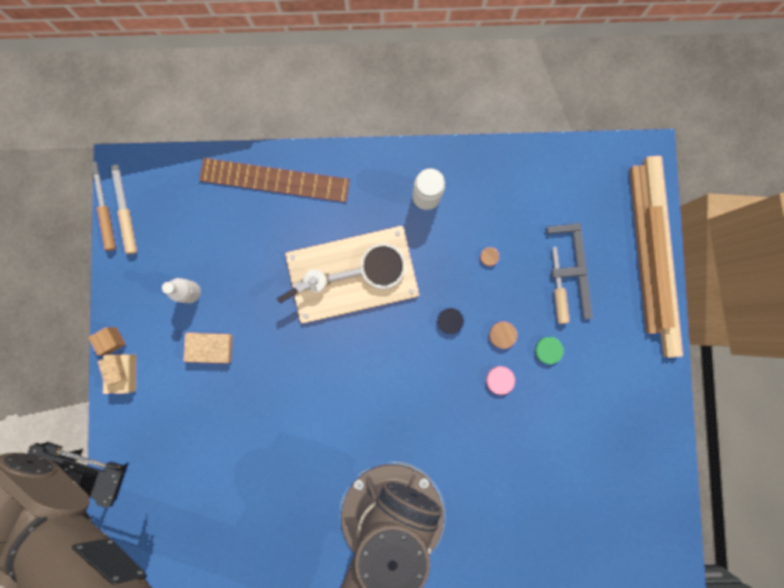

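View pics/scene0.png

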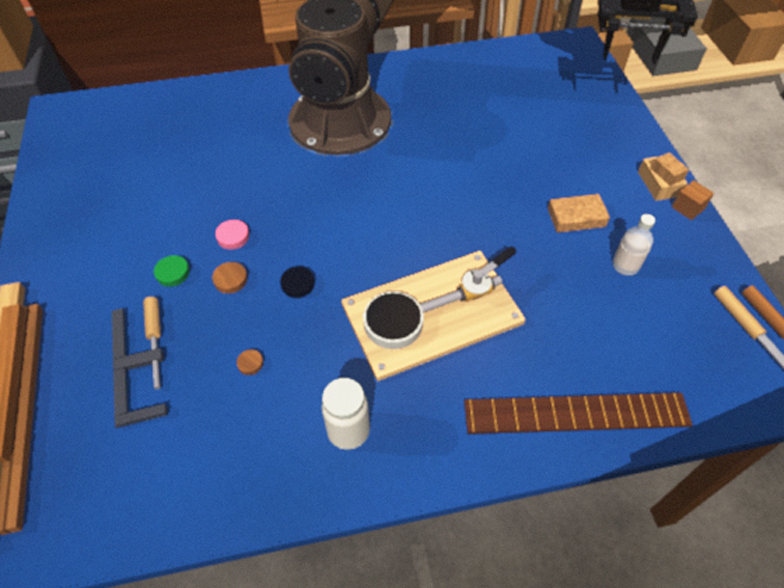

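The top view (784-px scale) shows these disc look-alikes: black (450,321), pink (501,381), green (550,351), plain wood large (503,335) and wood small (490,257). The black round at (382,266) is the chuck pad. I choose the wood one at (503,335), which is px (359,239), and small at (350,184). The lever points from (315,282) to (288,295).

```bash
cat > m.py <<'E'
from h import *
np.set_printoptions(precision=1,suppress=True)
def blob(c,u,v,z,r,kind):
    hsv=cv2.cvtColor(c["img"],cv2.COLOR_RGB2HSV).astype(int); H,S,V=hsv[...,0],hsv[...,1],hsv[...,2]
    m=((H<25)&(S>70)&(V>60)) if kind=="wood" else (V<75)&(S<120)
    n,l,s,ce=cv2.connectedComponentsWithStats(m.astype(np.uint8))
    d=np.hypot(*(ce-[u,v]).T)+1e3*(s[:,4]<20); d[0]=1e9; k=d.argmin(); mm=l==k
    return ce[k],s[k,4],mm
def tri(obs):
    A=np.zeros((3,3));b=np.zeros(3)
    for c,u,v in obs:
        d=rot(c)@np.array([(u-c["cx"])/c["fx"],(v-c["cy"])/c["fy"],1]);d/=np.linalg.norm(d);M=np.eye(3)-np.outer(d,d);A+=M;b+=M@np.array(c["position"])
    return np.linalg.solve(A,b)
E
python3 - <<'E'
from m import *
T=env.read_camera("top");S=env.read_camera("scene")
for n,p,kind in(("large",(435,-282,18),"wood"),("small",(630,-257,14),"wood"),("pad",(595,25,46),"dark"),("sleeve",(545,212,76),"dark")):
    o=[]
    for c in(T,S):
        ce,a,mm=blob(c,*px(c,p),0,0,kind); o.append((c,*ce)); P=cloud(c)[mm]; print(n,ce,a,ray(c,*ce,p[2]),"depthz",np.median(P,0))
    print("  tri",tri(o))
save(T,"crop1.png",6,(170,150,300,240))
save(T,"crop2.png",6,(310,165,410,265))
E
```

```text
large [359. 239.] 260 [ 428.6 -284.8   18. ] depthz [ 428.7 -284.5   19. ]
large [163.7 197.7] 414 [ 438.8 -284.6   18. ] depthz [ 439.6 -284.5   18.6]
  tri [ 428.4 -287.2    4.8]
small [349.2 183.1] 108 [ 624.1 -259.6   14. ] depthz [ 624.  -259.3   14. ]
small [178.2 258. ] 248 [ 632.3 -259.5   14. ] depthz [ 633.  -259.6   14.9]
  tri [ 625.7 -261.5    2.7]
pad [274.1 354.9] 56 [54.4 16.5 46. ] depthz [108.5  13.2 226.6]
pad [280.4 225.5] 943 [609.8   6.4  46. ] depthz [610.4   6.1  47.2]
  tri [ -377.9   118.9 -1479.2]
sleeve [274.1 354.9] 56 [63.4 15.9 76. ] depthz [108.5  13.2 226.6]
sleeve [359.7 182.6] 93 [539.9 234.1  76. ] depthz [541.9 233.5  79.9]
  tri [ 118.9  198.1 -264. ]
```

View pics/crop2.png

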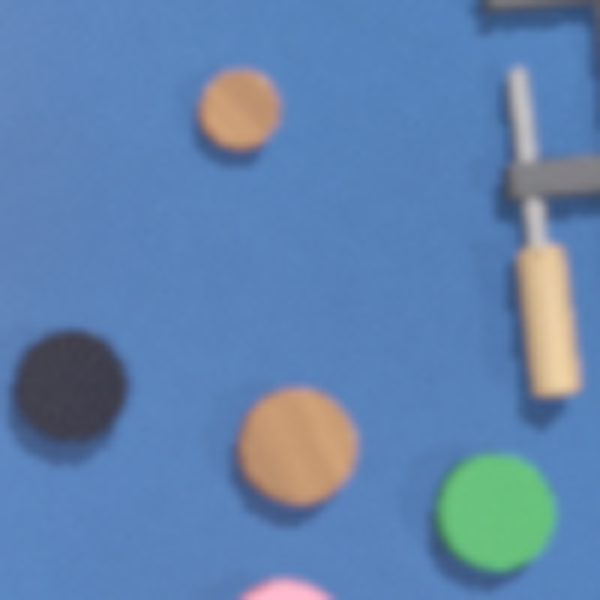

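The crop confirms the choice: large wood disc at (298,447) and small at (239,109), with the black, green and pink look-alikes standing apart. Next I move over the lever for the close view.

```bash
cat >> m.py <<'E'
from scipy.linalg import logm,expm
def plan(x,y,z,yaw,n,start=None):
    s=env.state(); A=np.eye(4);B=np.eye(4)
    A[:3,:3]=R.from_euler('xyz',s["tcp_rot"]).as_matrix();A[:3,3]=s["eef_pos"]
    if start is not None: A[:3,:3]=R.from_euler('xyz',[np.pi,0,start[3]]).as_matrix();A[:3,3]=start[:3]
    B[:3,:3]=R.from_euler('xyz',[np.pi,0,yaw]).as_matrix();B[:3,3]=[x,y,z]
    E=expm(np.real(logm(np.linalg.inv(A)@B))/n)
    r=np.r_[R.from_matrix(E[:3,:3]).as_rotvec(),E[:3,3]/10]
    print(n,"x",[float(q) for q in np.round(r,4)])
E
python3 - <<'E'
from m import *
print(env.state()["tcp_rot"].tolist())
plan(520,180,260,2.03,10)
E
```

```text
[3.141538290656319, 8.812208719843895e-06, 2.8267913762684955]
10 x [0.0, -0.0, 0.0797, -5.273, -1.2347, -0.4535]
```

```bash
python3 -m inch '[[0,0,0.08,-5.27,-1.23,-0.45,-1],[0,0,0.08,-5.27,-1.23,-0.45,-1],[0,0,0.08,-5.27,-1.23,-0.45,-1],[0,0,0.08,-5.27,-1.23,-0.45,-1],[0,0,0.08,-5.27,-1.23,-0.45,-1],[0,0,0.08,-5.27,-1.23,-0.45,-1],[0,0,0.08,-5.27,-1.23,-0.45,-1],[0,0,0.08,-5.27,-1.23,-0.45,-1],[0,0,0.08,-5.27,-1.23,-0.45,-1],[0,0,0.08,-5.27,-1.23,-0.45,-1],[0,0,0,0,0,0,-1],[0,0,0,0,0,0,-1]]'
python3 - <<'E'
from m import *
s=env.state();print(s["eef_pos"],s["tcp_rot"].tolist(),s["joints"])
c=env.read_camera("wrist");print(c["position"],c["orientation"],c["fx"])
save(c,"w1.png",1.4)
for t in("chuck","lever_grip","valve_axis","chuck_seat"):
    for r in env.find_in(c,t)[:3]: print(t,round(r["score"],2),w(c,r["centre"]),np.array(px(c,w(c,r["centre"]))))
E
```

```text
t: 2.7
eef_pos: [519.3, 180.4, 259.6]
tcp_rot: [3.141, -0.0, 2.027]
ft_force: [0.1, -0.3, 0.0]
opening: 0.997
grip_force: 0.0
[519.3 180.4 259.6] [3.1414372560000188, -0.00027988009929580393, 2.026840233855172] [ 0.2  0.3  1.7  0.   1.1 -0.2]
[488.1 243.2 429.4] [ 2.9 -0.   0.5] 333.1037282165292
chuck 0.86 [569.6 143.   20.8] [308.7 227.5]
lever_grip 0.77 [547.3 216.   78.6] [325.  175.4]
valve_axis 0.71 [569.8 139.1  14.5] [307.2 228.7]
```

View pics/w1.png

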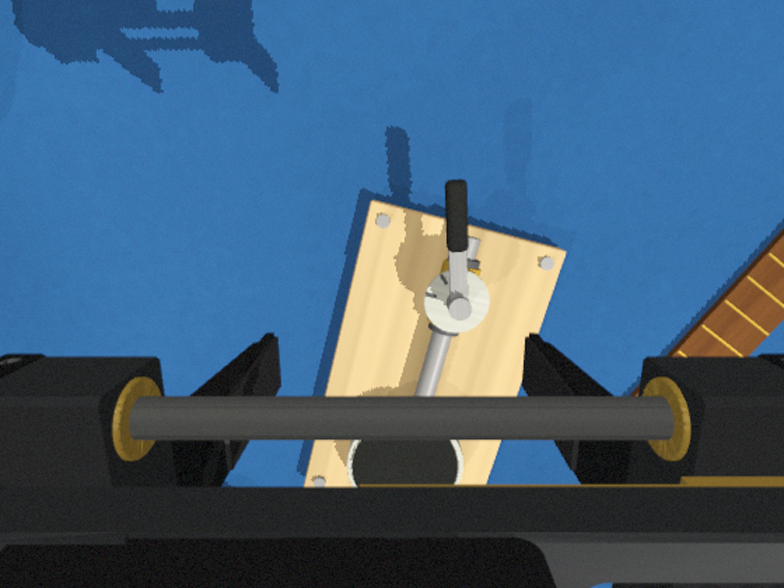

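The wrist view shows the sleeve at (456,216), the hub at (459,308), and board corners at (372,200) and (566,252). The chuck is partly hidden behind the gripper bar.

```bash
python3 - <<'E'
from m import *
c=env.read_camera("wrist")
g=cv2.cvtColor(c["img"],cv2.COLOR_RGB2GRAY)
P=cloud(c)
m=np.zeros(g.shape,bool); m[120:185,308:345]=True; m&=(g<60)&(P[...,2]>60)&(P[...,2]<95)
Q=P[m]; print("sleeve",m.sum(),Q.mean(0),np.median(Q[:,2]))
ctr,ax=Q[:,:2].mean(0),np.linalg.svd(Q[:,:2]-Q[:,:2].mean(0),full_matrices=False)[2][0]
t=(Q[:,:2]-ctr)@ax; print("dir",ax,np.arctan2(-ax[1],-ax[0]),np.arctan2(ax[1],ax[0]),t.min(),t.max()); mid=ctr+ax*(t.min()+t.max())/2; print("mid",mid)
print("hub ray z80",ray(c,459/1.4,308/1.4,84),"plate z58",ray(c,457/1.4,303/1.4,58))
a,b=ray(c,372/1.4,200/1.4,18),ray(c,566/1.4,252/1.4,18); print(a,b,np.linalg.norm(a-b),"yaw",np.arctan2((b-a)[1],(b-a)[0]))
# board pose from minAreaRect in top
T=env.read_camera("top"); PT=cloud(T); hs=cv2.cvtColor(T["img"],cv2.COLOR_RGB2HSV)
m=np.zeros(g.shape,bool); m[155:235,195:305]=True
bm=m&((PT[...,2]>12)&(PT[...,2]<100)); n,l,s,ce=cv2.connectedComponentsWithStats(bm.astype(np.uint8)); k=1+s[1:,4].argmax()
f=PT[(l==k)&(PT[...,2]<26)][:,:2].astype(np.float32); r=cv2.minAreaRect(f); print("board rect",r)
pm=m&(PT[...,2]>40)&(PT[...,2]<52)&(PT[...,1]<70)&(PT[...,1]>-60); q=PT[pm]; print("pad",pm.sum(),q.mean(0),cv2.minEnclosingCircle(q[:,:2].astype(np.float32)))
E
```

```text
sleeve 757 [536.9 237.   79. ] 79.29202863115307
dir [ 0.5 -0.9] 2.071508506309946 -1.0700841472798472 -25.24173122633595 27.69869870722359
mid [537.5 235.9]
hub ray z80 [571.4 175.9  84. ] plate z58 [574.2 173.8  58. ]
[474.3 215.4  18. ] [648.5 250.6  18. ] 177.69552514999583 yaw 0.1996752593183087
board rect ((592.97021484375, 67.05844116210938), (180.82949829101562, 261.9181823730469), 11.809316635131836)
pad 786 [604.5   8.4  45.8] ((604.7333984375, 12.597840309143066), 59.155967712402344)
```

```bash
python3 - <<'E'
from m import *
plan(537.5,236,120,2.07,4); plan(537.5,236,56,2.07,3,(537.5,236,120,2.07))
E
```

```text
4 x [0.0, -0.0, -0.0105, 1.0177, 1.0365, 3.4897]
3 x [0.0, -0.0, -0.0, 0.0, -0.0, 2.1333]
```

```bash
python3 -m inch '[[0,0,-0.01,1.02,1.04,3.49,-1],[0,0,-0.01,1.02,1.04,3.49,-1],[0,0,-0.01,1.02,1.04,3.49,-1],[0,0,-0.01,1.02,1.04,3.49,-1],[0,0,0,0,0,2.1,-1],[0,0,0,0,0,2.1,-1],[0,0,0,0,0,2.1,-1],[0,0,0,0,0,0,-1],[0,0,0,0,0,0,1],[0,0,0,0,0,0,1],[0,0,0,0,0,0,1],[0,0,0,0,0,0,1],[0,0,0,0,0,0,1],[0,0,0,0,0,0,1],[0,0,0,0,0,0,1]]'
```

```text
t: 4.92
eef_pos: [538.0, 235.4, 57.0]
tcp_rot: [3.142, -0.0, 2.067]
ft_force: [-0.2, -0.7, 0.3]
opening: 0.324
grip_force: 0.0
```

```bash
python3 -m inch '[[0,0,0,0,0,0,1],[0,0,0,0,0,0,1],[0,0,0,0,0,0,1],[0,0,0,0,0,0,1]]'
```

```text
t: 5.42
eef_pos: [538.3, 235.6, 57.1]
tcp_rot: [3.141, 0.0, 2.067]
ft_force: [3.1, 2.8, -2.4]
opening: 0.164
grip_force: 30.0
```

Gripped, so I swing the lever to shut.

```bash
python3 -m inch '[[0,0,-0.1,-0.036,-0.72,0,1],[0,0,-0.1,-0.036,-0.72,0,1],[0,0,-0.1,-0.036,-0.72,0,1],[0,0,-0.1,-0.036,-0.72,0,1],[0,0,-0.1,-0.036,-0.72,0,1],[0,0,-0.1,-0.036,-0.72,0,1],[0,0,-0.1,-0.036,-0.72,0,1],[0,0,-0.1,-0.036,-0.72,0,1],[0,0,-0.1,-0.036,-0.72,0,1],[0,0,-0.1,-0.036,-0.72,0,1],[0,0,-0.1,-0.036,-0.72,0,1],[0,0,-0.1,-0.036,-0.72,0,1],[0,0,-0.05,-0.02,-0.36,0,1],[0,0,0,0,0,0,1],[0,0,0,0,0,0,1]]'
```

```text
t: 7.3
eef_pos: [503.6, 159.9, 57.2]
tcp_rot: [3.141, 0.005, -2.966]
ft_force: [11.2, 5.4, -9.2]
opening: 0.167
grip_force: 30.0
```

```bash
python3 -m inch '[[0,0,-0.03,0,-0.22,0,1],[0,0,-0.03,0,-0.22,0,1],[0,0,0,0,0,0,1],[0,0,0,0,0,0,1]]'
```

```text
t: 7.8
eef_pos: [504.1, 158.8, 57.2]
tcp_rot: [3.138, 0.006, -2.909]
ft_force: [7.4, 36.6, -11.0]
opening: 0.165
grip_force: 30.3
```

Stop reached (36 N). Release, lift and take a look at the chuck on the way to the large disc.

```bash
python3 - <<'E'
from m import *
plan(605,-57,260,1.57,11,(504.1,158,137,3.374))
E
python3 -m inch '[[0,0,0,0,0.3,0,-1],[0,0,0,0,0,0,-1],[0,0,0,0,0,0,-1],[0,0,0,0,0,0,-1],[0,0,0,0,0,-4,-1],[0,0,0,0,0,-4,-1]]'
```

```text
11 x [-0.0, -0.0, 0.164, -2.121, -1.2842, -1.1182]
t: 8.55
eef_pos: [501.2, 157.7, 137.8]
tcp_rot: [3.142, -0.001, -2.907]
ft_force: [0.6, 0.4, -0.5]
opening: 0.745
grip_force: 0.0
```

```bash
python3 -m inch '[[0,0,0.164,-2.12,-1.28,-1.12,-1],[0,0,0.164,-2.12,-1.28,-1.12,-1],[0,0,0.164,-2.12,-1.28,-1.12,-1],[0,0,0.164,-2.12,-1.28,-1.12,-1],[0,0,0.164,-2.12,-1.28,-1.12,-1],[0,0,0.164,-2.12,-1.28,-1.12,-1],[0,0,0.164,-2.12,-1.28,-1.12,-1],[0,0,0.164,-2.12,-1.28,-1.12,-1],[0,0,0.164,-2.12,-1.28,-1.12,-1],[0,0,0.164,-2.12,-1.28,-1.12,-1],[0,0,0.164,-2.12,-1.28,-1.12,-1],[0,0,0,0,0,0,-1],[0,0,0,0,0,0,-1]]'
python3 - <<'E'
from m import *
print(env.state()["joints"])
c=env.read_camera("wrist");save(c,"w2.png",1.4);P=cloud(c);g=cv2.cvtColor(c["img"],cv2.COLOR_RGB2GRAY)
q=(P[...,2]>40)&(P[...,2]<52)&(abs(P[...,0]-605)<65)&(abs(P[...,1]-8)<65)
print("top",q.sum(),P[q].mean(0),cv2.minEnclosingCircle(P[q][:,:2].astype(np.float32)))
d=q&(g<70); n,l,s,ce=cv2.connectedComponentsWithStats(d.astype(np.uint8)); k=1+s[1:,4].argmax();u=np.argwhere(l==k)[:,::-1].astype(np.int32)
e=cv2.fitEllipse(cv2.convexHull(u)); print(e, "pad ctr",ray(c,*e[0],46),"z",np.median(P[l==k][:,2]))
plan(433,-350,200,1.57,7)
E
```

```text
t: 10.18
eef_pos: [603.1, -56.0, 259.9]
tcp_rot: [-3.141, -0.0, 1.575]
ft_force: [0.7, -0.2, -0.6]
opening: 0.998
grip_force: 0.0
[-0.2  0.4  1.5  0.   1.2 -0.2]
top 7723 [607.7  10.4  45.3] ((605.5728149414062, 13.845239639282227), 61.02777862548828)
((290.76885986328125, 130.6007537841797), (87.41284942626953, 90.04454040527344), 2.0374515056610107) pad ctr [607.5   9.3  46. ] z 45.67306187785897
7 x [-0.0001, -0.0001, 0.0008, -4.1984, -2.4392, 0.8531]
```

View pics/w2.png

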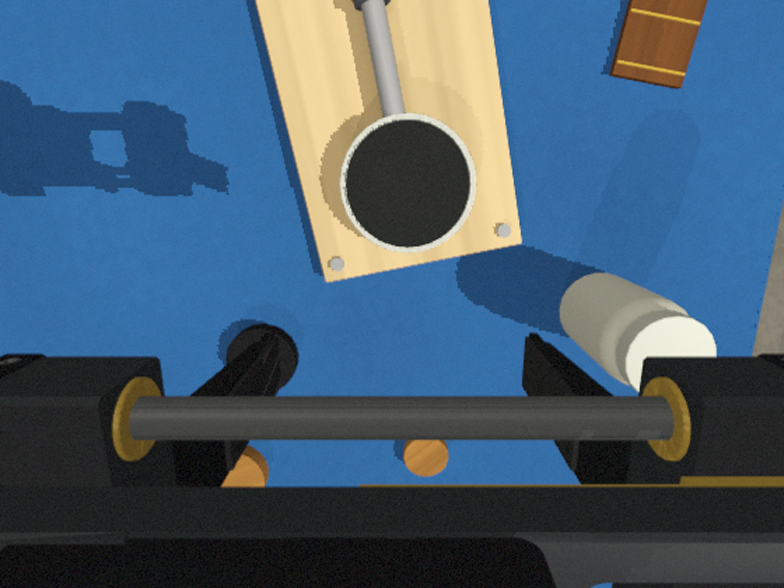

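The pad is at (408,181) in the wrist view, fitted centre (607.5, 9.3) at z 45.7, which agrees with the valve geometry (606, 7). Now the large disc.

```bash
python3 -m inch '[[0,0,0,-4.2,-2.44,0.85,-1],[0,0,0,-4.2,-2.44,0.85,-1],[0,0,0,-4.2,-2.44,0.85,-1],[0,0,0,-4.2,-2.44,0.85,-1],[0,0,0,-4.2,-2.44,0.85,-1],[0,0,0,-4.2,-2.44,0.85,-1],[0,0,0,-4.2,-2.44,0.85,-1],[0,0,0,0,0,0,-1],[0,0,0,0,0,0,-1]]'
cat >> m.py <<'E'
def disc(c,p,r=45,zr=(8,30)):
    P=cloud(c);hs=cv2.cvtColor(c["img"],cv2.COLOR_RGB2HSV).astype(int)
    q=(hs[...,0]<25)&(hs[...,1]>80)&(np.hypot(P[...,0]-p[0],P[...,1]-p[1])<r)&(P[...,2]>zr[0])&(P[...,2]<zr[1])
    n,l,s,ce=cv2.connectedComponentsWithStats(q.astype(np.uint8));k=1+s[1:,4].argmax();z=np.median(P[l==k][:,2])
    e=cv2.fitEllipse(cv2.convexHull(np.argwhere((l==k)&(abs(P[...,2]-z)<5))[:,::-1].astype(np.int32)))
    print("disc px",np.array(e[0]),np.array(e[1])*z**0,"ctr",ray(c,*e[0],z),"n",s[k,4],"diam",np.array(e[1])*(c["position"][2]-z)/c["fx"]); return ray(c,*e[0],z)
E
python3 - <<'E'
from m import *
c=env.read_camera("wrist");p=disc(c,(430,-285))
x,y=p[:2]
plan(x,y,11,1.575,6)
E
```

```text
t: 11.35
eef_pos: [433.3, -350.0, 200.4]
tcp_rot: [-3.141, -0.001, 1.574]
ft_force: [-0.1, -0.0, 0.5]
opening: 1.001
grip_force: 0.0
disc px [285.1 130.3] [62.8 64.6] ctr [ 431.7 -284.    17.6] n 3179 diam [66.4 68.4]
6 x [-0.0, -0.0001, -0.0001, 1.094, -0.0274, 3.1605]
```

```bash
python3 -m inch '[[0,0,0,2.2,-0.05,2.5,-1],[0,0,0,2.2,-0.05,3.5,-1],[0,0,0,2.2,-0.06,4,-1],[0,0,0,0,0,4,-1],[0,0,0,0,0,3.5,-1],[0,0,0,0,0,2,1],[0,0,0,0,0,0,1],[0,0,0,0,0,0,1],[0,0,0,0,0,0,1],[0,0,0,0,0,0,1],[0,0,0,0,0,0,1],[0,0,0,0,0,0,1]]'
```

```text
t: 12.9
eef_pos: [431.7, -284.7, 6.7]
tcp_rot: [3.14, 0.001, 1.573]
ft_force: [2.3, 4.0, 7.1]
opening: 0.687
grip_force: 30.0
```

```bash
python3 - <<'E'
from m import *
plan(607,8.3,120,1.575,8,(431.7,-284.7,118,1.574))
E
python3 -m inch '[[0,0,0,0,0,-2.8,1],[0,0,0,0,0,-2.8,1],[0,0,0,0,0,-2.8,1],[0,0,0,0,0,-2.8,1]]'
```

```text
8 x [-0.0, 0.0, -0.0001, 3.6545, 2.2046, -0.025]
t: 13.4
eef_pos: [431.0, -284.7, 119.0]
tcp_rot: [3.141, 0.0, 1.573]
ft_force: [0.8, 1.1, -0.5]
opening: 0.686
grip_force: 30.0
```

```bash
python3 -m inch '[[0,0,0,3.65,2.2,0,1],[0,0,0,3.65,2.2,0,1],[0,0,0,3.65,2.2,0,1],[0,0,0,3.65,2.2,0,1],[0,0,0,3.65,2.2,0,1],[0,0,0,3.65,2.2,0,1],[0,0,0,3.65,2.2,0,1],[0,0,0,3.65,2.2,0,1],[0,0,0,0,0,2.5,1],[0,0,0,0,0,2.5,1],[0,0,0,0,0,0,1],[0,0,0,0,0,0,1]]'
```

```text
t: 14.9
eef_pos: [607.0, 7.5, 68.7]
tcp_rot: [3.141, 0.0, 1.573]
ft_force: [-0.5, -1.3, 0.1]
opening: 0.686
grip_force: 30.0
```

```bash
python3 -m inch '[[0,0,0,0.07,0,0.8,1],[0,0,0,0,0,0.55,1],[0,0,0,0,0,0.2,1],[0,0,0,0,0,0,1],[0,0,0,0,0,0,1]]'
```

```text
t: 15.52
eef_pos: [606.4, 8.4, 52.7]
tcp_rot: [-3.141, -0.0, 1.573]
ft_force: [-3.6, -0.5, 6.2]
opening: 0.688
grip_force: 30.0
```

```bash
python3 -m inch '[[0,0,0,0,0,0,-1],[0,0,0,0,0,0,-1],[0,0,0,0,0,0,-1],[0,0,0,0,0,0,-1],[0,0,0,0,0,-4,-1],[0,0,0,0,0,-5,-1],[0,0,0,-3.2,0,-5,-1],[0,0,0,-3.2,0,-4,-1],[0,0,0,0,0,-2.7,-1],[0,0,0,0,0,0,-1],[0,0,0,0,0,0,-1]]'
python3 - <<'E'
from m import *
c=env.read_camera("wrist");save(c,"w3.png",1.4);p=disc(c,(607,9),50,(56,80));P=cloud(c);g=cv2.cvtColor(c["img"],cv2.COLOR_RGB2GRAY)
q=(P[...,2]>36)&(np.hypot(P[...,0]-607,P[...,1]-9)<70)&(np.hypot(P[...,0]-607,P[...,1]-9)>20)&((P[...,2]<80))&((g<70)|(P[...,2]>56))
n,l,s,ce=cv2.connectedComponentsWithStats(q.astype(np.uint8));k=1+s[1:,4].argmax()
e=cv2.fitEllipse(cv2.convexHull(np.argwhere(l==k)[:,::-1].astype(np.int32)));print("pad",e,ray(c,*e[0],46))
t=env.read_camera("top"); disc(t,(607,9),50,(56,80))
plan(627,-325,200,1.575,6)
E
```

```text
t: 16.9
eef_pos: [606.3, -55.3, 258.1]
tcp_rot: [-3.14, -0.0, 1.573]
ft_force: [-0.0, -1.4, -0.5]
opening: 0.998
grip_force: 0.0
disc px [287.  131.7] [61.1 62.9] ctr [606.4   9.1  63.6] n 3035 diam [66.9 68.8]
pad ((287.95452880859375, 131.2334442138672), (87.77220153808594, 90.31668090820312), 179.546875) [607.5   9.3  46. ]
disc px [277.5 182.6] [3.4 5.4] ctr [625.1  -8.8  63.8] n 16 diam [11.3 18.1]
6 x [-0.0004, -0.0001, -0.0003, -4.4974, 0.3314, 0.9616]
```

View pics/w3.png

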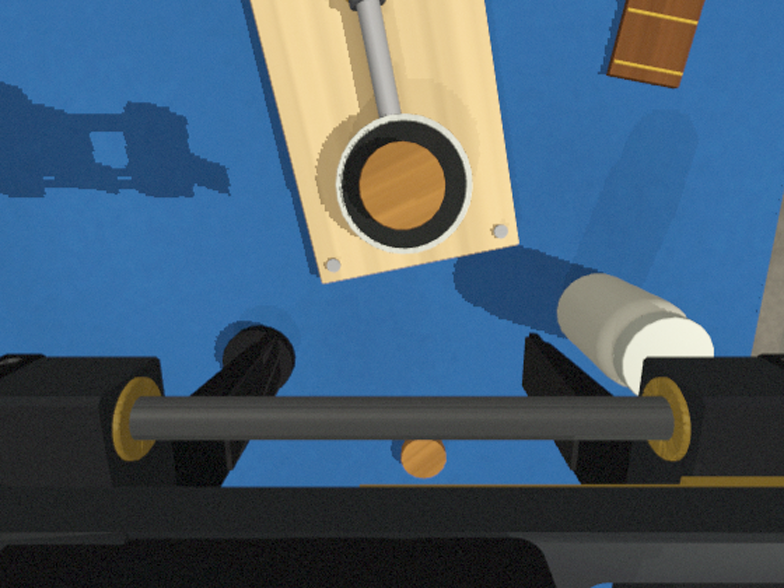

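The large disc (402,186) sits inside the pad ring, within about 1.5 mm of its centre. Next, the small disc.

```bash
python3 -m inch '[[0,0,0,-4.5,0.33,0.96,-1],[0,0,0,-4.5,0.33,0.96,-1],[0,0,0,-4.5,0.33,0.96,-1],[0,0,0,-4.5,0.33,0.96,-1],[0,0,0,-4.5,0.33,0.96,-1],[0,0,0,-4.5,0.33,0.96,-1],[0,0,0,0,0,0,-1],[0,0,0,0,0,0,-1]]'
python3 - <<'E'
from m import *
c=env.read_camera("wrist");p=disc(c,(628,-260),35,(6,25))
plan(p[0],p[1],6,1.574,1)
E
```

```text
t: 18.0
eef_pos: [626.9, -324.8, 200.7]
tcp_rot: [-3.14, -0.001, 1.573]
ft_force: [0.2, -0.7, 0.3]
opening: 1.001
grip_force: 0.0
disc px [288.3 130.9] [42.8 44.1] ctr [ 628.4 -259.4   13.6] n 1488 diam [45.8 47.2]
1 x [-0.0006, -0.0007, -0.0004, 6.4838, 0.157, 19.5307]
```

```bash
python3 -m inch '[[0,0,0,2.15,0.05,2.5,-1],[0,0,0,2.15,0.05,3.5,-1],[0,0,0,2.15,0.05,4,-1],[0,0,0,0,0,4,-1],[0,0,0,0,0,3.5,-1],[0,0,0,0,0,2,1],[0,0,0,0,0,0,1],[0,0,0,0,0,0,1],[0,0,0,0,0,0,1],[0,0,0,0,0,0,1],[0,0,0,0,0,0,1],[0,0,0,0,0,0,1],[0,0,0,0,0,0,1],[0,0,0,0,0,0,1]]'
```

```text
t: 19.8
eef_pos: [628.7, -261.2, 7.3]
tcp_rot: [3.141, 0.0, 1.573]
ft_force: [-0.2, 0.5, 5.8]
opening: 0.473
grip_force: 30.0
```

```bash
python3 -m inch '[[0,0,0,0,0,-3.2,1],[0,0,0,0,0,-3.2,1],[0,0,0,0,0,-3.2,1],[0,0,0,0,0,-3.2,1],[0,0,0,4.47,-0.36,0,1],[0,0,0,4.47,-0.36,0,1],[0,0,0,4.47,-0.36,0,1],[0,0,0,4.47,-0.36,0,1],[0,0,0,4.47,-0.36,0,1],[0,0,0,4.5,-0.36,0,1],[0,0,0,0,0,2.3,1],[0,0,0,0,0,2.3,1],[0,0,0,0,0,0,1],[0,0,0,0,0,0,1],[0,0,0,0,0,0,1]]'
```

```text
t: 21.68
eef_pos: [606.7, 7.2, 89.6]
tcp_rot: [3.14, 0.0, 1.573]
ft_force: [-0.2, 0.0, -0.2]
opening: 0.475
grip_force: 30.0
```

```bash
python3 -m inch '[[0,0,0,0,0,1,1],[0,0,0,0,0,0.6,1],[0,0,0,0,0,0.2,1],[0,0,0,0,0,0,1],[0,0,0,0,0,0,1]]'
```

```text
t: 22.3
eef_pos: [606.0, 7.4, 71.2]
tcp_rot: [-3.141, -0.0, 1.573]
ft_force: [-4.6, -0.8, 9.1]
opening: 0.474
grip_force: 30.0
```

```bash
python3 -m inch '[[0,0,0,0,0,0,-1],[0,0,0,0,0,0,-1],[0,0,0,0,0,0,-1],[0,0,0,0,0,0,-1],[0,0,0,0,0,-4,-1],[0,0,0,0,0,-5,-1],[0,0,0,-3.2,0,-5,-1],[0,0,0,-3.2,0,-4,-1],[0,0,0,0,0,-0.8,-1],[0,0,0,0,0,0,-1],[0,0,0,0,0,0,-1]]'
python3 - <<'E'
from m import *
c=env.read_camera("wrist");save(c,"w4.png",1.4);
disc(c,(607,9),50,(56,69));disc(c,(607,9),50,(72,90))
P=cloud(c);q=(np.hypot(P[...,0]-607,P[...,1]-9)<45)&(P[...,2]>55);print(np.unique(np.round(P[q][:,2]/3)*3,return_counts=True))
t=env.read_camera("scene");save(t,"s2.png",4,(250,130,440,270))
E
```

```text
t: 23.68
eef_pos: [606.0, -55.8, 257.1]
tcp_rot: [-3.139, -0.001, 1.574]
ft_force: [-0.3, 0.2, 0.0]
opening: 0.999
grip_force: 0.0
disc px [287.5 131.4] [61.3 63.2] ctr [606.4   9.   63.6] n 1450 diam [66.9 68.9]
disc px [287.1 131.3] [44.3 45.6] ctr [605.9   9.3  77.6] n 1594 diam [46.5 47.8]
(array([ 60.,  63.,  66.,  75.,  78.,  81., 345., 348., 351., 354., 360.,
       363., 366., 369., 372., 375., 378., 381., 384., 387., 426.]), array([   8, 1258,  184,  129, 1456,    9,   12, 1014, 4639,  669,  150,
         18,  148, 2089, 2457, 3163, 2452, 3073, 3095,  101,  958]))
```

View pics/w4.png

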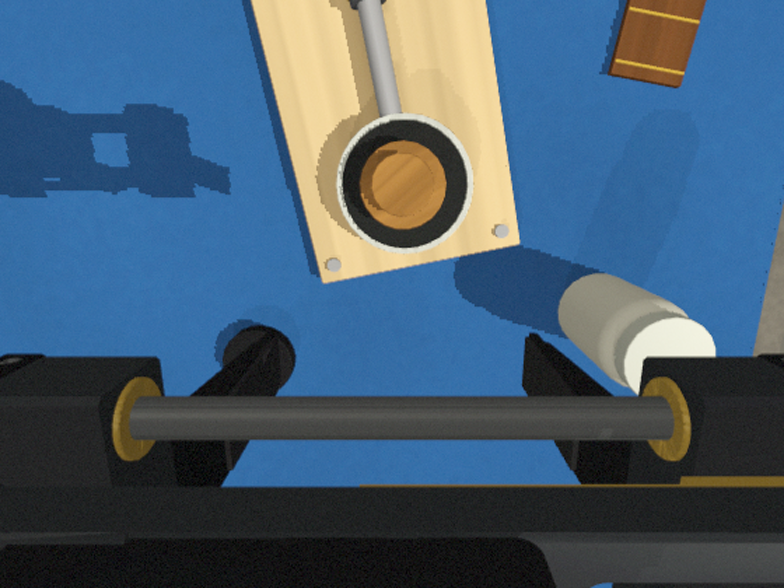

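View pics/s2.png

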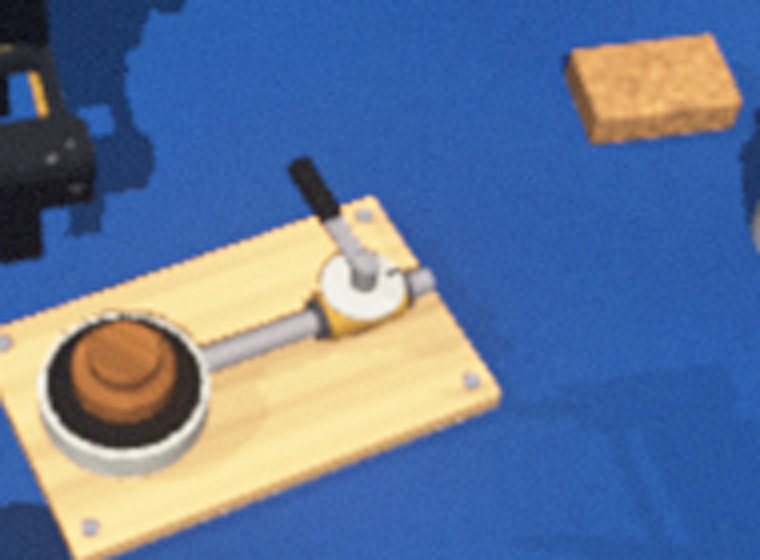

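The stack is concentric to within about 1 mm, with heights 63.6 and 77.6. The scene crop shows the lever (310,185)→(362,270) across the pipe, so the valve is shut. Back to the lever.

```bash
python3 - <<'E'
from m import *
plan(503,158.5,137,3.345,11)
E
```

```text
11 x [-0.0001, -0.0002, -0.161, 2.3115, 0.8703, 1.0941]
```

```bash
python3 -m inch '[[0,0,-0.161,2.31,0.87,0.5,-1],[0,0,-0.161,2.31,0.87,0.5,-1],[0,0,-0.161,2.31,0.87,0.5,-1],[0,0,-0.161,2.31,0.87,0.5,-1],[0,0,-0.161,2.31,0.87,0.5,-1],[0,0,-0.161,2.31,0.87,0.5,-1],[0,0,-0.161,2.31,0.87,1,-1],[0,0,-0.161,2.31,0.87,2,-1],[0,0,-0.161,2.31,0.87,2,-1],[0,0,-0.161,2.31,0.87,2,-1],[0,0,-0.161,2.31,0.87,2,-1],[0,0,0,0,0,0,-1],[0,0,0,0,0,0,-1]]'
```

```text
t: 25.4
eef_pos: [504.6, 157.9, 139.0]
tcp_rot: [3.142, 0.001, -2.942]
ft_force: [1.0, -0.4, 0.5]
opening: 1.002
grip_force: 0.0
```

```bash
python3 -m inch '[[0,0,0,0,0,4.2,-1],[0,0,0,0,0,4,-1],[0,0,0,0,0,0,1],[0,0,0,0,0,0,1],[0,0,0,0,0,0,1],[0,0,0,0,0,0,1],[0,0,0,0,0,0,1],[0,0,0,0,0,0,1],[0,0,0,0,0,0,1],[0,0,0,0,0,0,1],[0,0,0,0,0,0,1],[0,0,0,0,0,0,1],[0,0,0,0,0,0,1]]'
```

```text
t: 27.02
eef_pos: [503.4, 159.1, 56.6]
tcp_rot: [3.14, 0.0, -2.94]
ft_force: [-2.1, 13.2, 0.1]
opening: 0.164
grip_force: 30.0
```

```bash
python3 -m inch '[[0,0,0.098,-0.035,0.68,0,1],[0,0,0.098,-0.035,0.68,0,1],[0,0,0.098,-0.035,0.68,0,1],[0,0,0.098,-0.035,0.68,0,1],[0,0,0.098,-0.035,0.68,0,1],[0,0,0.098,-0.035,0.68,0,1],[0,0,0.098,-0.035,0.68,0,1],[0,0,0.098,-0.035,0.68,0,1],[0,0,0,0,0,0,1],[0,0,0,0,0,0,1]]'
```

```text
t: 28.28
eef_pos: [512.8, 211.6, 56.6]
tcp_rot: [3.141, -0.002, 2.561]
ft_force: [-6.4, 14.6, 1.2]
opening: 0.168
grip_force: 30.2
```

```bash
python3 -m inch '[[0,0,0,0,0,0,-1],[0,0,0,0,0,0,-1],[0,0,0,0,0,0,-1],[0,0,0,0,0,0,-1],[0,0,0,0,0,0,-1],[0,0,0,0,0,-4,-1],[0,0,0,0,0,-5,-1],[0,0,0,-3,0,-5,-1],[0,0,0,-3,0,-5,-1],[0,0,0,-3,0,-1,-1],[0,0,0,0,0,0,-1],[0,0,0,0,0,0,-1]]'
python3 - <<'E'
from m import *
c=env.read_camera("wrist");save(c,"w5.png",1.4)
g=cv2.cvtColor(c["img"],cv2.COLOR_RGB2GRAY);P=cloud(c)
q=(g<70)&(P[...,2]>68)&(P[...,2]<95)&(np.hypot(P[...,0]-512,P[...,1]-212)<50)
Q=P[q][:,:2];ax=np.linalg.svd(Q-Q.mean(0),full_matrices=False)[2][0]
print(q.sum(),Q.mean(0),"dir",np.arctan2(ax[1],ax[0])%np.pi,"from hub",np.arctan2(Q.mean(0)[1]-173,Q.mean(0)[0]-572))
E
```

```text
t: 29.78
eef_pos: [588.3, 160.5, 255.8]
tcp_rot: [-3.141, -0.001, 2.56]
ft_force: [-0.4, 1.0, 0.2]
opening: 0.999
grip_force: 0.0
833 [511.8 212.3] dir 2.5744941351331208 from hub 2.563014395317217
```

View pics/w5.png

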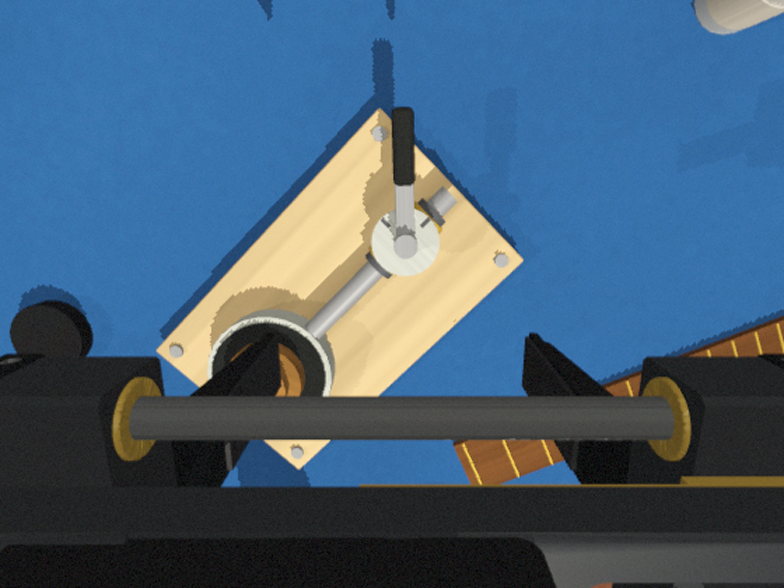

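The lever (403,145)→(405,245) stands on the half mark, about 44–45° to the pipe. The stack is still on the chuck at (270,370), and the gripper is clear.

```bash
python3 -c "
from cell import env
print(env.job_done())"
```

```text
the job is handed in; nothing more can be done
None
```

I handed the job in at about 30 s, and the judge's verdict was not shown: the valve was shut, both discs were stacked on the chuck with centres within about 1.5 mm of the chuck's and each other, and the lever was left open at about 45°, measured at 0.77–0.80 rad.

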